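# Make the rotary microtome safe to leave

## Robot

A 6-joint arm with a two-finger parallel gripper is mounted at the origin on the work surface. World frame = base frame: x ahead of the robot, y to its left, z up, the work surface at z = 0. Lengths are in m, angles in rad, forces in N, time in s.
With the tool pointing down it reaches from about 0.4 to 0.825 m from the base axis. Payload 7 kg.
Tool frame: the origin (TCP) lies on the centre line of the jaws, within the pads' length; the fingertips stand 22 mm ahead of it and the grasp point (between the pads) lies 3 mm ahead of it; z points along the fingers, y is the line along which they close (so a half turn about z gives the same grasp; the last joint's range is limited). The gripper opens to 88 mm and grips with 3 to 60 N. Pads are 19 mm wide; open, the fingers measure 130 mm over their backs; the gripper's body (78 mm by 193 mm) begins 47 mm behind the grasp point.
Start: joints at [0.288, 0.359, 0.012, 0, -1.224, -0.288], TCP at [0.675, -0, 0.222] pointing down, gripper open.
Joint ranges: [-3.07, 3.07], [-1.43, 2.12], [-1.02, 1.25], [-3.03, 1.67], [-3.05, -0], [-3.03, 3.03]. Speed limits (rad/s): [2.39, 2.39, 3.01, 3.14, 3.14, 3.14].

## Interface

Orientations are given as [roll, pitch, yaw] about the fixed x, y, z axes, in that order (R = Rz(yaw) Ry(pitch) Rx(roll)).
In Python, from station import monitor, viewer, order gives the robot as it stands. The module is installed in compiled form; this text tells all that it offers.
- The arm moves only by the tool servo_tool, never from a script. Its argument "targets" is a list of rows, each an object with "angular": the turn, a rotation vector about the tool's x, y, z in degrees, a list of three; "xyz": the shift along the tool's x, y, z in cm, a list of three; "claw": the finger opening in cm, from 0 to 8.76. A call has 1 to 20 rows; each row shifts and turns the commanded pose from where the row before left it, along the tool's axes as they then stand; what a row does not reach is not made up. A row lasts 1/10 s, in which the tool goes at most 50 mm and 8.59 degrees, less where a joint would pass 70% of its speed; a pose out of reach is approached as far as the arm can. A call is refused whole if a number of a shift passes 5 or a number of a turn 8.59, either way. A call with a gripper value outside its range is refused whole. The fingers move at their own pace and stop on an object; "force" is the grip in N (left out, the last holds). Time passes only in rows, so rows that do not move let the fingers close. It gives the time, the measured TCP pose, the force, the opening and the grip force at its end, in the units of the state.
- monitor.get_state(): the state, without advancing time (a new reading comes with each control period).
- viewer.grab_frame(name): name is "scene" or "side" or "wrist"; returns a dict with "color" (420x560x3 uint8, blue, green, red), "fovy" (degrees; the focal length in pixels is half the picture's height over the tangent of half this angle, whatever the lens; pixels are square), "cx", "cy" (the principal point, pixels), "R" (3x3) and "t" (3): a world point X has camera coordinates R X + t. Camera axes: x right, y down, z forward; pixel columns grow to the right and rows downward; lengths in m; the calibration is good to about 2 mm. A picture is of the moment at which its call begins. There is no depth.
- order.job_done(): hands the job in; it is judged then, once.
The state is a dict: "t": time; "q": joint angles; "qd": joint speeds; "joint_efforts": joint torques, N m; "eef_pos": TCP position; "ee_rot": TCP orientation; "force": force on the tool from outside, world axes, zero at the start; "moment": the same for the moment, N m; "width": finger opening in m; "gripper_force": force on a finger pad.
Only numpy, scipy, OpenCV 4.12 (cv2) and the standard library are available. Lean on these libraries where they do the work, as an engineer would, in place of code of your own. Each camera call takes 0.05 s, during which the arm holds its last target. There are 200 camera calls.

## Task

Make the microtome safe to leave: first press the hand-wheel brake lever all the way down to its stop, and only then swing the red knife guard fully over the blade. Also push the white waste tray fully home under the machine. Only push, gently, with the fingertips, gripping nothing; do not touch the blade, and leave the jar, slide box, cassettes and forceps as they stand.

Things in the scene. Friction and masses are not known exactly. Their poses are not given: they have to be found in the camera images.
- microtome: White rotary microtome, fixed. Origin on the bench straight under the middle of the blade edge; x points from the operator's side to the housing (the way tray and guard are pushed), y to the operator's left, z up. Housing: x 100 to 360, y -190 to 130 mm, 274 mm high. Hand wheel on its -y side beyond x = 160 mm, crank grip to y = -284 mm.
- holder (a point): Front of the blade holder's black bed plate, on its top: x = -70, y = 0, z = 68 mm in the microtome's frame. Bed and holder fill x -70 to 100, y -60 to 64 mm behind it (holder from x = -50); the holder's sloping black plate rises from z = 102 at x = -42 to the blade edge at z = 140, x = 0.
- wax_block (a point): Centre of the front face of the wax block in the specimen head that juts from the housing: x = 32, y = 0, z = 166 mm in the microtome's frame. The head fills x 32 to 100, y -32 to 42, z 133 to 197 mm; fixed.
- blade: Steel blade, 80 mm long along the microtome's y, clamped in the sloping plate. Origin: middle of the sharp edge, 140 mm above the bench. Not to be touched.
- brake_lever (a joint): Hand-wheel brake lever at the right front of the base: a steel rod with a yellow thumb pad, hinged at point lever_pivot about the microtome's y axis. 0: fully up (brake off), rod pointing to the operator's side and up at 50 degrees; grows as the pad is pressed down; 0.87 rad: at its lower stop, rod level (brake on). About 1 N at the pad moves it; it stays where it is left.
- lever_pad (a point): Centre of the lever's flat yellow thumb pad (30 mm along the rod, 36 mm along the microtome's y, 7 mm thick), 75 mm from the pivot; the pad's flat faces lie along the rod and level from side to side. With the lever down it is level, 68 mm above the bench, with free air under it.
- lever_pivot (a point): Pivot of the brake lever, 68 mm above the bench, at x = 50, y = -166 mm in the microtome's frame.
- knife_guard (a joint): Red U-shaped knife guard, hinged at point guard_hinge about the microtome's y axis. 0: folded back, bar on the operator's side of the hinge, 30 degrees above level; grows as the bar is pushed up and over towards the housing; 1.65 rad: at its stop over the blade (bar 3 mm on the operator's side of the edge, 13 mm above it). Friction holds it anywhere; 1 to 2 N at the bar moves it.
- guard_bar (a point): Middle of the guard's cross bar, a round red bar of 10 mm diameter and 112 mm long along the microtome's y, 47 mm from the hinge axis; between bar and hinge is a thin red plate of the same length.
- guard_hinge (a point): Middle of the guard's hinge axis, at x = -30, y = 0, z = 115 mm in the microtome's frame.
- waste_tray (a joint): White waste tray under the bed plate, 245 mm long, 256 mm wide, walls 4 mm thick and 42 mm high above the bench. 0: fully home; the value is how far it is pulled out towards the operator (m), at most 0.085. Sliding friction about 1.5 N.
- tray_front (a point): Middle of the top edge of the tray's front wall, on its outer face (the face towards the operator), 42 mm above the bench. The wall runs along the microtome's y; pushing it along the microtome's +x shuts the tray.
- jar: Glass staining jar with white lid, 68 mm diameter, 106 mm high, upright on the bench beside the tray or off its front corner; origin at the centre of its underside. Bystander.
- slide_box: Blue slide box, 100 x 85 x 36 mm, on the bench beside the tray or off its front corner; origin at the centre of its underside. Bystander.
- cassettes: Stack of three tissue cassettes with wax blocks, 41 x 29 x 39 mm, on the bench beside the tray or off its front corner; origin at the centre of its underside. Bystander.
- forceps: Steel forceps lying on the bench in front of the tray, roughly across the way it is pushed, 126 mm long along their own x, 22 mm wide, 6 mm high; origin on the bench near their middle. Bystander.

How it is judged:
By the outcome, as a careful person would: the job done as asked, in the order asked, and still so for the second after the job is handed in, with the robot touching nothing.
It also fails if it takes over 64 s, if anything falls off the work surface, if the arm or the gripper's body presses on something with over 40 N, if the wrist force passes 120 N, or if a joint passes its speed limit or range.

## Working session

There is one attempt and no reset: what is moved stays moved. The work goes in short steps, Python scripts to look and compute and a tool call to move; the robot and the scene stay as the last step left them, time stands still between calls to the robot, and variables do not carry over. Pictures are saved under pics/ and viewed, at most 10 in all, crops included, and the job is handed in when it is done.

Besides the shell and the picture viewer there is one more tool, called after "Emit:" as a command line: name --argument value ..., lists and objects as JSON in quotes. servo_tool: Moves the arm, as the interface text tells. Its arguments: {"type":"object","properties":{"targets":{"type":"array"},"force":{"type":"number"}},"required":["targets"]}

```bash
mkdir -p pics
cat > h.py <<'E'
import numpy as np,cv2
from station import monitor,viewer,order
from scipy.spatial.transform import Rotation as Ro
def grab(n,f=None):
    d=viewer.grab_frame(n)
    if f: cv2.imwrite('pics/'+f,d['color'])
    return d
def K(d):
    f=d['color'].shape[0]/2/np.tan(np.radians(d['fovy'])/2); return f,d['cx'],d['cy']
def ray(d,u,v):
    f,cx,cy=K(d);R=np.array(d['R']);t=np.array(d['t'])
    return -R.T@t, R.T@np.array([(u-cx)/f,(v-cy)/f,1])
def onz(d,u,v,z):
    o,r=ray(d,u,v); return o+r*(z-o[2])/r[2]
def proj(d,X):
    f,cx,cy=K(d);c=np.array(d['R'])@np.array(X)+np.array(d['t']); return np.array([cx+f*c[0]/c[2],cy+f*c[1]/c[2]])
def tri(d1,p1,d2,p2):
    o1,r1=ray(d1,*p1);o2,r2=ray(d2,*p2)
    s=np.linalg.lstsq(np.c_[r1,-r2],o2-o1,rcond=None)[0]
    a=o1+r1*s[0];b=o2+r2*s[1]; return (a+b)/2,np.linalg.norm(a-b)
E
python3 - <<'E'
from h import *
import pickle
D={n:grab(n) for n in('scene','side','wrist')}
pickle.dump(D,open('D.pkl','wb'))
cv2.imwrite('pics/a.png',cv2.resize(D['scene']['color'],(800,600)))
cv2.imwrite('pics/b.png',cv2.resize(D['side']['color'],(800,600)))
for n in D: print(n,D[n]['fovy'],D[n]['cx'],D[n]['cy'],np.round(ray(D[n],280,210),2))
s=monitor.get_state();print(s['t'],s['eef_pos'],s['ee_rot'],s['width'])
E
```

```text
scene 45.755320968203016 279.09042256507024 208.654098963914 [[ 1.13  0.52  0.7 ]
 [-0.63 -0.44 -0.64]]
side 42.09226996291669 279.1374637411364 217.79491799984604 [[-0.05  0.91  0.69]
 [ 0.55 -0.69 -0.48]]
wrist 70.22504823712308 285.74420429472235 212.1411951321562 [[ 0.67 -0.08  0.39]
 [ 0.02  0.3  -0.95]]
0.15 [ 6.74642801e-01 -2.53332183e-05  2.21053097e-01] [ 3.14036958e+00 -1.52118683e-04 -1.57083626e+00] 0.08707957337751918
```

View pics/a.png

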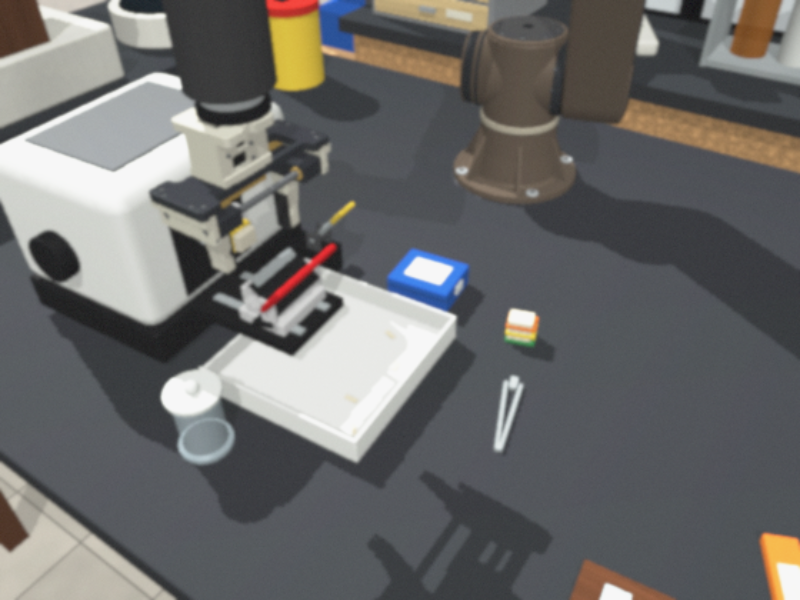

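View pics/b.png

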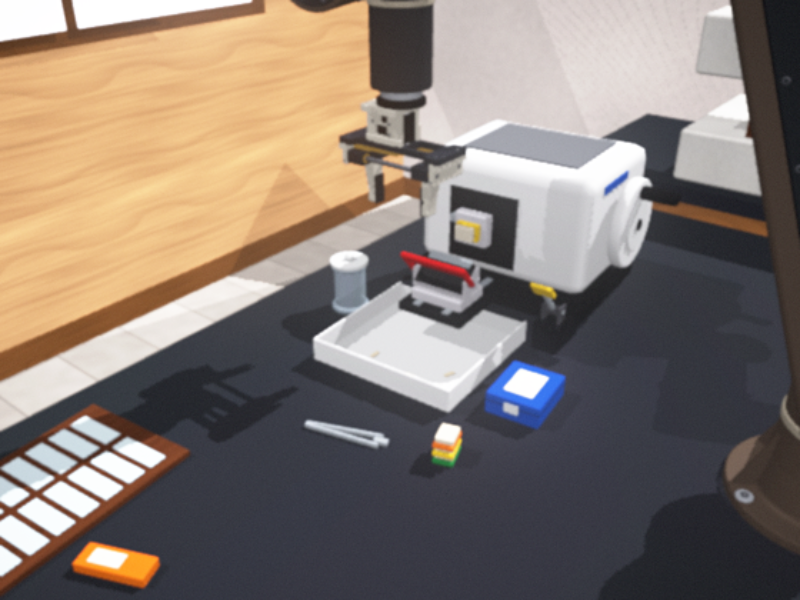

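The scene view shows the red bar from (265,307) to (335,248), the lever pad at (343,212) and the tray's front corners at (455,320) and (357,450). The side view shows the bar from (403,255) to (472,282), the pad at (543,290) and the tray's front corners at (315,342) and (448,393). Next I'll measure these.

Run:
```python
from h import *
import pickle
D=pickle.load(open('D.pkl','rb'));a=D['scene'];b=D['side']
def mask(d,lo,hi,roi):
    h=cv2.cvtColor(d['color'],cv2.COLOR_BGR2HSV);m=cv2.inRange(h,lo,hi)
    z=np.zeros_like(m);x0,y0,x1,y1=[int(.7*k) for k in roi];z[y0:y1,x0:x1]=m[y0:y1,x0:x1]
    if lo[0]==0:
        m2=cv2.inRange(h,(170,130,80),(180,255,255));z[y0:y1,x0:x1]|=m2[y0:y1,x0:x1]
    return z
def ends(z):
    p=np.argwhere(z)[:,::-1].astype(float);c=p.mean(0);u=np.linalg.svd(p-c,full_matrices=False)[2][0]
    s=(p-c)@u;return c,c+u*s.min(),c+u*s.max(),len(p)
for n,d,r in(('sc',a,(250,230,350,320)),('si',b,(390,240,490,300))): print(n,'red',np.round(ends(mask(d,(0,130,80),(8,255,255),r)),1) if 0 else ends(mask(d,(0,130,80),(8,255,255),r)))
for n,d,r in(('sc',a,(315,195,365,235)),('si',b,(520,275,565,305))): print(n,'yel',ends(mask(d,(18,110,80),(35,255,255),r)))
# tray front corners, hand-picked
for c1 in((455,318),(357,460)): print('tray sc z42',onz(a,c1[0]*.7,c1[1]*.7,.042))
for c1 in((315,342),(448,393)): print('tray si z42',onz(b,c1[0]*.7,c1[1]*.7,.042))
cr=[a['color'][150:330,130:330],b['color'][160:290,210:410]]
cv2.imwrite('pics/c.png',cv2.resize(cr[0],(800,720))[:600]);cv2.imwrite('pics/d.png',cv2.resize(cr[1],(800,520)))
```

```text
sc red (array([209.38302277, 192.73498965]), array([234.45462951, 170.38813255]), array([183.12454472, 216.13973044]), 483)
si red (array([304.63768116, 185.47536232]), array([279.82544796, 177.54621591]), array([332.47881057, 194.37244101]), 345)
sc yel (array([239.92134831, 147.7752809 ]), array([247.46167485, 141.36661577]), array([231.7571103 , 154.71422011]), 89)
si yel (array([379.81954887, 203.02255639]), array([369.88886619, 199.29616731]), array([389.50410195, 206.65658781]), 133)
tray sc z42 [0.47616376 0.15173962 0.042     ]
tray sc z42 [0.74603861 0.18395112 0.042     ]
tray si z42 [0.71413501 0.16968173 0.042     ]
tray si z42 [0.4671044  0.15313269 0.042     ]
```

View pics/c.png

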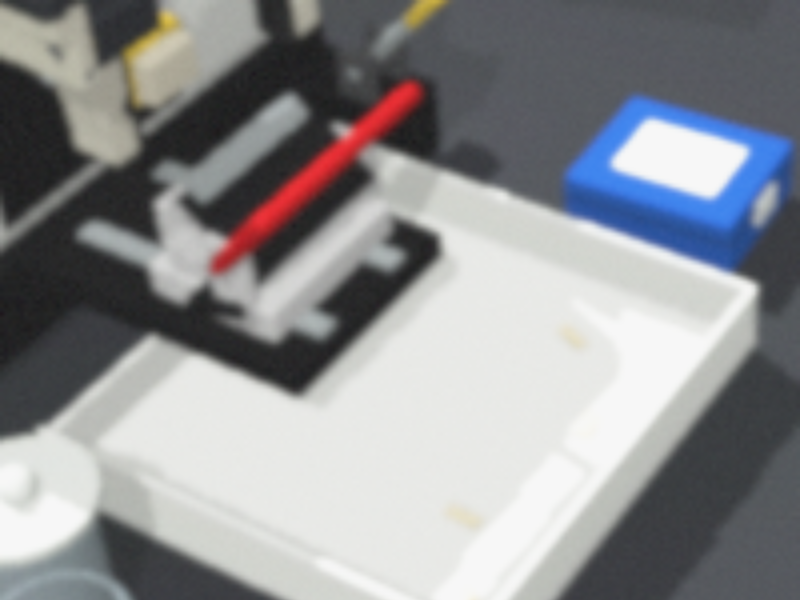

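View pics/d.png

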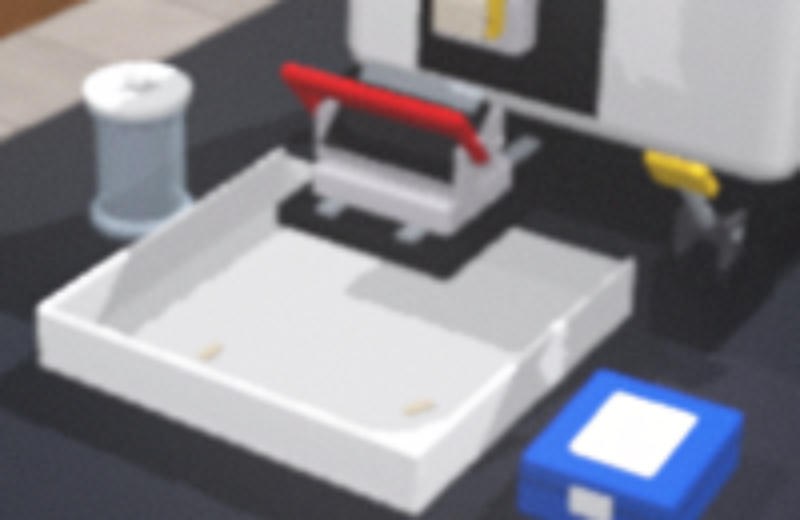

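The crops show the guard bar ends at scene (235,172) and (184,217), and side (326,189) and (281,177). The tray's front corners are at side (219,238) and (314,275), and its near-robot corner is at scene (319,222).

```bash
cat > fr.py <<'E'
from h import *
import pickle
D=pickle.load(open('D.pkl','rb'));a=D['scene'];b=D['side']
E
python3 - <<'E'
from fr import *
np.set_printoptions(precision=4,suppress=True)
B1,e1=tri(a,(235,172),b,(326,189.5));B2,e2=tri(a,(184,217),b,(281,177.5))
print('bar -y',B1,e1,'+y',B2,e2,np.linalg.norm(B1-B2))
P,e=tri(a,(240,147.8),b,(379.8,203));print('pad',P,e)
t1=onz(b,219.5,238,.042);t2=onz(b,314.5,275.5,.042);t3=onz(a,319.5,222,.042)
print(t1,t2,t3,np.linalg.norm(t1-t2))
# fit pose: yaw, ox, oy, from bar ends, pad, with unknown guard, lever, tray
from scipy.optimize import least_squares
def M(p,X):
    c,s=np.cos(p[0]),np.sin(p[0]);return np.array([p[1]+c*X[0]-s*X[1],p[2]+s*X[0]+c*X[1],X[2]])
def pts(p):
    g,l,t=p[3:6]
    A=np.radians(30)+g; bx,bz=-30-47*np.cos(A),115+47*np.sin(A)
    L=np.radians(50)-l; px,pz=50-75*np.cos(L),68+75*np.sin(L)
    return [M(p,np.array(q)/1000) for q in((bx,-56,bz),(bx,56,bz),(px,-166,pz))]
def res(p):
    q=pts(p)
    r=[]
    for X,u,v in zip(q,((235,172),(184,217),(240,147.8)),((326,189.5),(281,177.5),(379.8,203))):
        r+=list(proj(a,X)-u)+list(proj(b,X)-v)
    # holder bed front corners (top z 68): scene crop (440,245),(300,395); side crop (280,212),(445,275)
    for y,u,v in((-60,(240,211.3),(321.5,229)),(64,(205,248),(279.5,212))):
        X=M(p,np.array((-70,y,68))/1000); r+=list(proj(a,X)-u)+list(proj(b,X)-v)
    return r
s=least_squares(res,[-1.57,.59,-.02,.2,.1,0],loss='soft_l1')
p=s.x;print(p[:5]);print(np.round(res(p),1))
np.save('pose.npy',p)
c,sn=np.cos(p[0]),np.sin(p[0])
for t in(t1,t2,t3):
    d=t[:2]-p[1:3];print('tray m',c*d[0]+sn*d[1],-sn*d[0]+c*d[1])
E
```

```text
bar -y [0.5448 0.0037 0.1522] 0.005989305771324391 +y [ 0.6808 -0.0054  0.1365] 0.011130693921691156 0.1371272494072777
pad [ 0.4439 -0.0637  0.1255] 0.0010617140789913803
[0.7202 0.1667 0.042 ] [0.4648 0.1531 0.042 ] [0.4735 0.1525 0.042 ] 0.2556762377175615
[-1.5025  0.61   -0.0501  0.401  -0.0042]
[ -2.1  -0.1  -2.9   0.4  12.3 -12.3   0.4   0.4  -0.2  -0.1  -0.4   0.1
   2.1  -4.1  -0.8  -3.4  -0.6  -3.   -3.6  -1. ]
tray m -0.20870172903476586 0.12470159796598318
tray m -0.21263146045120676 -0.1309444380768267
tray m -0.21136850327396603 -0.12233302364764252
```

```bash
cat >> fr.py <<'E'
np.set_printoptions(precision=4,suppress=True)
from scipy.optimize import least_squares
def M(p,X):
    c,s=np.cos(p[0]),np.sin(p[0]);return np.array([p[1]+c*X[0]-s*X[1],p[2]+s*X[0]+c*X[1],X[2]])
def bar(g):
    A=np.radians(30)+g; return -.03-.047*np.cos(A),.115+.047*np.sin(A)
def pad(l):
    L=np.radians(50)-l; return .05-.075*np.cos(L),.068+.075*np.sin(L)
E
python3 - <<'E'
from fr import *
def res(p):
    g,l,t=p[3:6];bx,bz=bar(g);px,pz=pad(l)
    r=[]
    def add(X,u=None,v=None):
        X=M(p,X)
        if u: r.extend(proj(a,X)-u)
        if v: r.extend(proj(b,X)-v)
    add((bx,-.056,bz),(235,172),(326,189.5)); add((bx,.056,bz),None,(281,177.5))
    add((px,-.166,pz),(240,147.8),(379.8,203))
    add((-.07,-.06,.068),(240,211.3),(321.5,229));add((-.07,.064,.068),(205,248),(279.5,212))
    add((t,.128,.042),(250,322),(219.5,238));add((t,-.128,.042),(319.5,222),(314.5,275.5))
    return r
s=least_squares(res,[-1.57,.59,-.02,.2,.1,-.21],loss='soft_l1')
p=s.x;print(p,1);print(np.round(res(p),1));np.save('pose.npy',p)
print('hinge ends',proj(a,M(p,(-.03,.056,.115))),proj(a,M(p,(-.03,-.056,.115))),proj(b,M(p,(-.03,-.056,.115))))
h=cv2.cvtColor(a['color'],cv2.COLOR_BGR2HSV)
for g in(0,.2,.4):
    print(g,[np.round(proj(d,M(p,(bar(g)[0],y,bar(g)[1])))) for d in(a,b) for y in(-.056,.056)])
# bystanders on bench rough (800px coordinates)
for n,d,u,v in(('forc1',a,515,380),('forc2',a,498,448),('cass',a,521,340),('jar',b,350,305),('box',b,487,415),('boxfar',b,565,385)):
    w=onz(d,u*.7,v*.7,0);c,sn=np.cos(p[0]),np.sin(p[0]);e=w[:2]-p[1:3];print(n,w[:2],'m',c*e[0]+sn*e[1],-sn*e[0]+c*e[1])
E
```

```text
[-1.5049  0.6093 -0.0493  0.4081 -0.0151 -0.2086] 1
[ -1.7  -0.3  -2.8   0.5   0.5   0.4   0.2  -0.4  -0.3   0.1   2.7  -4.
  -0.8  -3.1  -0.2  -3.   -3.5  -0.9   0.1 -13.8  -1.2  -0.3   0.6  -1.9
  -0.4  -1.1]
hinge ends [186.8391 215.8981] [222.9504 183.4406] [328.8717 200.2924]
0 [array([239., 180.]), array([203., 213.]), array([320., 198.]), array([278., 185.])]
0.2 [array([237., 176.]), array([200., 209.]), array([321., 194.]), array([280., 182.])]
0.4 [array([233., 172.]), array([197., 205.]), array([323., 190.]), array([281., 178.])]
forc1 [0.4985 0.2602] m -0.31610347581649106 -0.09013025662289864
forc2 [0.6119 0.2953] m -0.3436321044781107 0.025315224209610892
cass [0.4237 0.2313] m -0.29222695721308356 -0.1667360721401098
jar [ 0.8026 -0.0116] m -0.02482595693546155 0.19532792686925923
box [0.4235 0.1142] m -0.1753236555508025 -0.1745783175189643
boxfar [ 0.3702 -0.0247] m -0.040280577561890525 -0.23694042688923211
```

The pose fits to within a few mm: guard at about 0.41 rad, lever up, tray front at x_m ≈ -209 mm. After a -3.8° turn the tool axes line up with the microtome: x = x_m, y = -y_m, z down. Next I go above the lever with the fingers closed.

Emit:
servo_tool --targets '[{"angular": [0, 0, -3.8], "xyz": [0, 0, 0], "claw": 0}, {"angular": [0, 0, 0], "xyz": [0.4, 2.3, 0], "claw": 0}, {"angular": [0, 0, 0], "xyz": [0.4, 2.3, 0], "claw": 0}, {"angular": [0, 0, 0], "xyz": [0.4, 2.3, 0], "claw": 0}, {"angular": [0, 0, 0], "xyz": [0.4, 2.3, 0], "claw": 0}, {"angular": [0, 0, 0], "xyz": [0.4, 2.3, 0], "claw": 0}, {"angular": [0, 0, 0], "xyz": [0.4, 2.3, 0], "claw": 0}, {"angular": [0, 0, 0], "xyz": [0.4, 2.3, 0], "claw": 0}, {"angular": [0, 0, 0], "xyz": [0.4, 2.3, 0], "claw": 0}, {"angular": [0, 0, 0], "xyz": [0.4, 2.3, 0], "claw": 0}, {"angular": [0, 0, 0], "xyz": [0.4, 2.3, 0], "claw": 0}, {"angular": [0, 0, 0], "xyz": [0, 0, 0], "claw": 0}, {"angular": [0, 0, 0], "xyz": [0, 0, 0], "claw": 0}, {"angular": [0, 0, 0], "xyz": [0, 0, 0], "claw": 0}, {"angular": [0, 0, 0], "xyz": [0, 0, 0], "claw": 0}]'

```text
t: 1.65
eef_pos: [0.4487, -0.055, 0.2216]
ee_rot: [3.141, -0.0, -1.504]
force: [-0.4, -0.4, -0.3]
width: 0.0004
gripper_force: 0.0
```

```bash
cat > st.py <<'E'
from fr import *
p=np.load('pose.npy')
def mt(X):
    c,s=np.cos(p[0]),np.sin(p[0]);d=np.array(X[:2])-p[1:3];return np.array([c*d[0]+s*d[1],-s*d[0]+c*d[1],X[2]])
s=monitor.get_state();m=mt(s['eef_pos']);m[2]-=.022
print('t',s['t'],'tip m',m,'rot',s['ee_rot'],s['ee_rot'][2]-p[0],'F',np.round(s['force'],1),'w',s['width'])
E
python3 - <<'E'
from st import *
A=grab('scene');B=grab('side')
for d in(A,B): print(np.round(proj(d,M(p,(-.004,-.166,.139)))),np.round(proj(d,M(p,m))))
i=A['color'][80:260,130:330];j=B['color'][110:290,290:490]
cv2.imwrite('pics/e.png',cv2.resize(np.hstack([i,j]),(800,360)))
E
```

```text
t 1.65 tip m [-0.0048 -0.1606  0.1996] rot [ 3.1412 -0.0001 -1.5044] 0.00045535556045295245 F [-0.4 -0.4 -0.3] w 0.00044994730993847524
[242. 143.] [239. 119.]
[379. 199.] [379. 174.]
```

View pics/e.png

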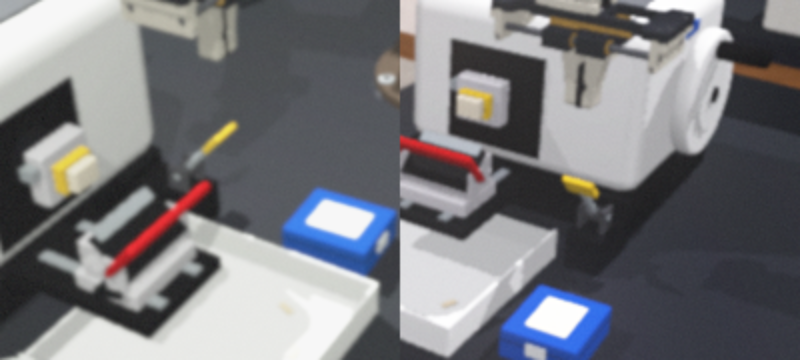

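The view shows the lever pad at about (242,143) scene, as predicted. The fingertips appear about 25 mm higher than I computed, so I'll check this on the first pictures, with the gripper open.

Run:
```python
from fr import *
for z in(.199,.222):
  for x in(.6746-.054,.6746+.054): print(z,x,[np.round(proj(d,(x,0,z))/.7) for d in(a,b)])
B=grab('side');A=grab('scene')
cv2.imwrite('pics/f.png',np.hstack([cv2.resize(A['color'][60:160,190:290],(400,400),interpolation=2),cv2.resize(B['color'][110:210,330:430],(400,400),interpolation=2)]))
```

```text
0.199 0.6205999999999999 [array([291., 241.]), array([427., 232.])]
0.199 0.7286 [array([227., 288.]), array([375., 216.])]
0.222 0.6205999999999999 [array([289., 226.]), array([427., 218.])]
0.222 0.7286 [array([224., 272.]), array([374., 202.])]
```

View pics/f.png

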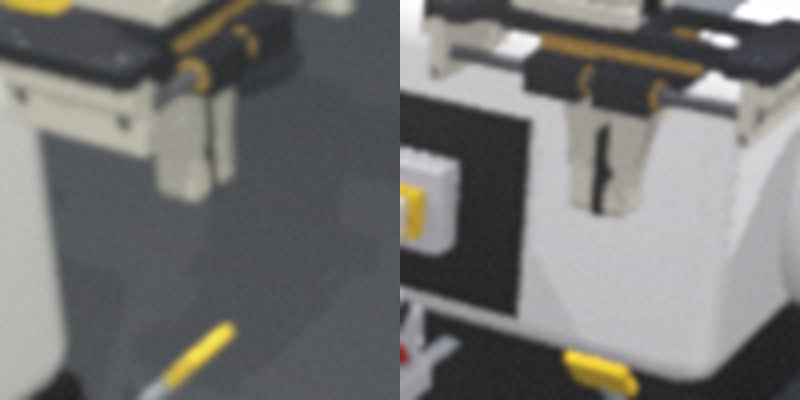

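Run:
```python
from st import *
X,e=tri(a,(237,109),b,(380,163));print(X,e,mt(X),s['eef_pos'])
```

```text
t 1.85 tip m [-0.0048 -0.161   0.1995] rot [ 3.141  -0.0002 -1.5045] 0.0004171900483829205 F [ 0.4  0.4 -0. ] w 0.00036407776772829996
[ 0.45   -0.0584  0.2216] 0.0019630129266882995 [-0.0013 -0.1595  0.2216] [ 0.4484 -0.0551  0.2215]
```

Seen from two views, the fingertip lies at TCP height (z 0.222), not 22 mm below it. I'll descend in stages and let the force show where contact is.

Emit:
servo_tool --targets '[{"angular": [0, 0, 0], "xyz": [0, 0.4, 1.5], "claw": 0}, {"angular": [0, 0, 0], "xyz": [0, 0, 1.5], "claw": 0}, {"angular": [0, 0, 0], "xyz": [0, 0, 1.5], "claw": 0}, {"angular": [0, 0, 0], "xyz": [0, 0, 0.8], "claw": 0}, {"angular": [0, 0, 0], "xyz": [0, 0, 0.4], "claw": 0}, {"angular": [0, 0, 0], "xyz": [0, 0, 0.4], "claw": 0}, {"angular": [0, 0, 0], "xyz": [-0.1, 0, 0.4], "claw": 0}, {"angular": [0, 0, 0], "xyz": [-0.1, 0, 0.4], "claw": 0}]'

```text
t: 2.65
eef_pos: [0.4443, -0.0533, 0.1528]
ee_rot: [-3.141, 0.0, -1.505]
force: [0.2, 0.2, -0.3]
width: 0.0004
gripper_force: 0.0
```

```bash
cat > look.py <<'E'
from st import *
import sys
A=grab('scene');B=grab('side')
def yel(d,roi):
    h=cv2.cvtColor(d['color'],cv2.COLOR_BGR2HSV);m=cv2.inRange(h,(18,110,80),(35,255,255));x0,y0,x1,y1=roi
    q=np.argwhere(m[y0:y1,x0:x1])[:,::-1];return q.mean(0)+(x0,y0),len(q)
ra,na=yel(A,(215,130,270,190));rb,nb=yel(B,(355,185,410,250))
print(ra,na,rb,nb);
if na and nb:
    X,e=tri(A,ra,B,rb);print('pad',mt(X),e)
E
python3 look.py
```

```text
t 2.65 tip m [-0.0068 -0.1649  0.1308] rot [-3.1409  0.0001 -1.5045] 0.0003669305250628696 F [ 0.2  0.2 -0.3] w 0.000437197670223832
[239.7312 148.0108] 93 [379.992 202.92 ] 125
pad [ 0.0043 -0.166   0.125 ] 0.001625073913971845
```

Emit:
servo_tool --targets '[{"angular": [0, 0, 0], "xyz": [0, 0, 0.7], "claw": 0}, {"angular": [0, 0, 0], "xyz": [0, 0, 0.5], "claw": 0}, {"angular": [0, 0, 0], "xyz": [0, 0, 0.4], "claw": 0}, {"angular": [0, 0, 0], "xyz": [-0.2, 0, 0.4], "claw": 0}, {"angular": [0, 0, 0], "xyz": [-0.2, 0, 0.4], "claw": 0}, {"angular": [0, 0, 0], "xyz": [-0.2, 0, 0.4], "claw": 0}]'

```text
t: 3.35
eef_pos: [0.4441, -0.047, 0.1248]
ee_rot: [-3.141, 0.0, -1.504]
force: [-0.2, 1.4, 2.0]
width: 0.0003
gripper_force: 1.3
```

```bash
python3 look.py
```

```text
t 3.35 tip m [-0.0132 -0.1646  0.1028] rot [-3.1405  0.0003 -1.5042] 0.0006716098825585437 F [-0.2  1.4  2. ] w 0.0002808790725264004
[239.14 154.58] 50 [378.7808 207.9315] 73
pad [ 0.0056 -0.1634  0.1104] 0.0030215825315990726
```

Contact at the expected place for a tip at TCP height, 2 N, and the lever is moving. I'll continue down.

Emit:
servo_tool --targets '[{"angular": [0, 0, 0], "xyz": [-0.1, 0, 0.5], "claw": 0}, {"angular": [0, 0, 0], "xyz": [-0.1, 0, 0.5], "claw": 0}, {"angular": [0, 0, 0], "xyz": [-0.1, 0, 0.5], "claw": 0}, {"angular": [0, 0, 0], "xyz": [-0.1, 0, 0.5], "claw": 0}, {"angular": [0, 0, 0], "xyz": [-0.1, 0, 0.5], "claw": 0}, {"angular": [0, 0, 0], "xyz": [-0.1, 0, 0.5], "claw": 0}, {"angular": [0, 0, 0], "xyz": [-0.1, 0, 0.5], "claw": 0}, {"angular": [0, 0, 0], "xyz": [-0.1, 0, 0.5], "claw": 0}, {"angular": [0, 0, 0], "xyz": [0, 0, 0.5], "claw": 0}, {"angular": [0, 0, 0], "xyz": [0, 0, 0.4], "claw": 0}]'

```text
t: 4.45
eef_pos: [0.443, -0.0395, 0.0753]
ee_rot: [3.141, -0.0, -1.504]
force: [-0.9, 0.5, 1.3]
width: 0.0004
gripper_force: 0.2
```

Emit:
servo_tool --targets '[{"angular": [0, 0, 0], "xyz": [0, 0, 0.2], "claw": 0}, {"angular": [0, 0, 0], "xyz": [0, 0, 0.1], "claw": 0}]'

```text
t: 4.65
eef_pos: [0.443, -0.0395, 0.0725]
ee_rot: [3.141, -0.0, -1.504]
force: [0.4, 1.1, 0.5]
width: 0.0005
gripper_force: 0.2
```

Emit:
servo_tool --targets '[{"angular": [0, 0, 0], "xyz": [0, 0, 0.1], "claw": 0}, {"angular": [0, 0, 0], "xyz": [0, 0, 0.1], "claw": 0}]'

```text
t: 4.85
eef_pos: [0.4432, -0.0395, 0.0708]
ee_rot: [-3.141, 0.0, -1.504]
force: [-0.6, 0.1, 1.1]
width: 0.0005
gripper_force: 0.2
```

Emit:
servo_tool --targets '[{"angular": [0, 0, 0], "xyz": [0, 0, 0.1], "claw": 0}, {"angular": [0, 0, 0], "xyz": [0, 0, 0.0], "claw": 0}]'

```text
t: 5.05
eef_pos: [0.4431, -0.0395, 0.0697]
ee_rot: [-3.142, 0.0, -1.504]
force: [0.1, 0.2, -0.2]
width: 0.0
gripper_force: 0.0
```

Run:
```python
from look import *
print([np.round(proj(d,M(p,(-.025,-.166,.0715)))) for d in(A,B)])
cv2.imwrite('pics/g.png',np.hstack([cv2.resize(A['color'][100:200,190:290],(400,400),interpolation=2),cv2.resize(B['color'][150:250,330:430],(400,400),interpolation=2)]))
```

```text
t 5.05 tip m [-0.0207 -0.1652  0.0477] rot [-3.1415  0.     -1.5045] 0.0003995758950956496 F [ 0.1  0.2 -0.2] w 3.20118491775709e-06
[251.3407 168.437 ] 135 [376.3575 209.4751] 221
pad [-0.0197 -0.1608  0.1022] 0.03407292157019784
[array([253., 172.]), array([372., 230.])]
```

View pics/g.png

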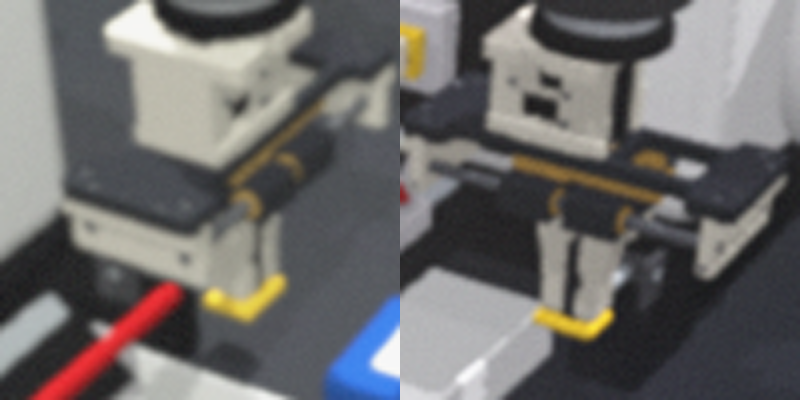

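The yellow pad sits level under the fingertips, at about (252,173) scene and (373,230) side. I'll press on until the stop is felt.

Emit:
servo_tool --targets '[{"angular": [0, 0, 0], "xyz": [0, 0, 0.1], "claw": 0}, {"angular": [0, 0, 0], "xyz": [0, 0, 0.1], "claw": 0}]'

```text
t: 5.35
eef_pos: [0.4432, -0.0394, 0.0678]
ee_rot: [-3.141, 0.0, -1.504]
force: [-0.2, 0.6, 0.6]
width: 0.0006
gripper_force: 0.2
```

Emit:
servo_tool --targets '[{"angular": [0, 0, 0], "xyz": [0, 0, 0.1], "claw": 0}, {"angular": [0, 0, 0], "xyz": [0, 0, 0], "claw": 0}]'

```text
t: 5.55
eef_pos: [0.4432, -0.0394, 0.0671]
ee_rot: [-3.141, -0.0, -1.504]
force: [-1.9, 0.2, 4.7]
width: 0.0002
gripper_force: 2.7
```

Emit:
servo_tool --targets '[{"angular": [0, 0, 0], "xyz": [0, 0, 0.1], "claw": 0}, {"angular": [0, 0, 0], "xyz": [0, 0, 0], "claw": 0}]'

```text
t: 5.75
eef_pos: [0.4433, -0.0394, 0.0668]
ee_rot: [-3.141, -0.0, -1.504]
force: [-6.3, 1.7, 16.7]
width: 0.0006
gripper_force: 8.0
```

That's the stop: 16.7 N with no further motion. I'll rise and move behind the guard bar.

Emit:
servo_tool --targets '[{"angular": [0, 0, 0], "xyz": [0, 0, -1.0], "claw": 0}, {"angular": [0, 0, 0], "xyz": [0, 0, -2.5], "claw": 0}, {"angular": [0, 0, 0], "xyz": [0, 0, -3], "claw": 0}, {"angular": [0, 0, 0], "xyz": [0, 0, -3], "claw": 0}, {"angular": [0, 0, 0], "xyz": [0, 0, -3], "claw": 0}, {"angular": [0, 0, 0], "xyz": [-1.2, 0, -2], "claw": 0}, {"angular": [0, 0, 0], "xyz": [-1.4, -2, 0], "claw": 0}, {"angular": [0, 0, 0], "xyz": [-1.4, -3, 0], "claw": 0}, {"angular": [0, 0, 0], "xyz": [-1.4, -3, 0], "claw": 0}, {"angular": [0, 0, 0], "xyz": [-1.4, -3, 0], "claw": 0}, {"angular": [0, 0, 0], "xyz": [0, -3, 0], "claw": 0}, {"angular": [0, 0, 0], "xyz": [0, -2.5, 0], "claw": 0}, {"angular": [0, 0, 0], "xyz": [0, 0, 1], "claw": 0}, {"angular": [0, 0, 0], "xyz": [0, 0, 2], "claw": 0}, {"angular": [0, 0, 0], "xyz": [0, 0, 2], "claw": 0}, {"angular": [0, 0, 0], "xyz": [0, 0, 2], "claw": 0}, {"angular": [0, 0, 0], "xyz": [0, 0, 0], "claw": 0}]'

```text
t: 7.45
eef_pos: [0.6006, 0.0387, 0.1378]
ee_rot: [3.136, -0.001, -1.505]
force: [-0.4, 0.3, -0.1]
width: 0.0001
gripper_force: 0.0
```

Run:
```python
from look import *
cv2.imwrite('pics/i.png',np.hstack([cv2.resize(A['color'][110:250,160:300],(400,400),interpolation=2),cv2.resize(B['color'][110:250,250:390],(400,400),interpolation=2)]))
```

```text
t 7.45 tip m [-0.0883 -0.0028  0.1158] rot [ 3.136  -0.0008 -1.5052] -0.0003291753592635782 F [-0.4  0.3 -0.1] w 0.00011360160113480931
[245.9814 170.7361] 269 [373.2963 229.6235] 162
pad [-0.0105 -0.1646  0.0673] 0.007282458447926486
```

View pics/i.png

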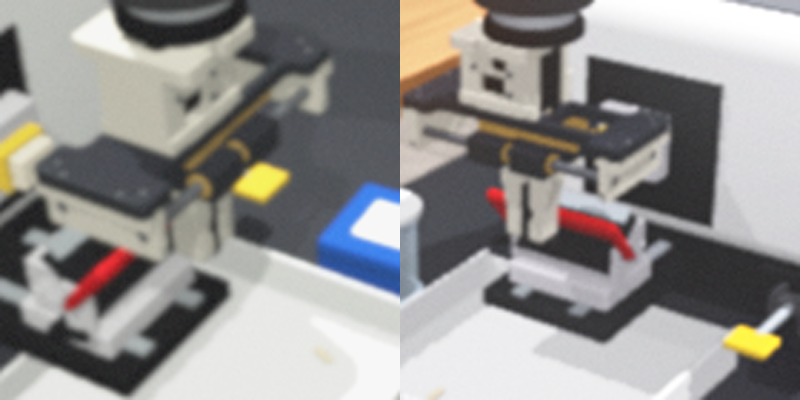

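The lever is down and level (pad at z ≈ 0.067), and the fingertips stand on the operator's side of the red bar. I'll push the bar over.

Emit:
servo_tool --targets '[{"angular": [0, 0, 0], "xyz": [0.5, 0, 0], "claw": 0}, {"angular": [0, 0, 0], "xyz": [0.5, 0, 0], "claw": 0}, {"angular": [0, 0, 0], "xyz": [0.4, 0, 0], "claw": 0}, {"angular": [0, 0, 0], "xyz": [0.4, 0, -0.1], "claw": 0}, {"angular": [0, 0, 0], "xyz": [0.4, 0, -0.1], "claw": 0}, {"angular": [0, 0, 0], "xyz": [0.4, 0, -0.1], "claw": 0}, {"angular": [0, 0, 0], "xyz": [0.4, 0, -0.1], "claw": 0}]'

```text
t: 8.25
eef_pos: [0.6055, 0.0091, 0.1452]
ee_rot: [-3.141, 0.0, -1.504]
force: [0.4, -0.2, 1.0]
width: 0.0003
gripper_force: 0.7
```

```bash
cat > gd.py <<'E'
from st import *
B=grab('side');A=grab('scene');h=cv2.cvtColor(B['color'],cv2.COLOR_BGR2HSV)
m=cv2.inRange(h,(0,130,80),(8,255,255))|cv2.inRange(h,(170,130,80),(180,255,255));m[:150]=0;m[215:]=0;m[:,:265]=0;m[:,350:]=0
q=np.argwhere(m)[:,::-1];
print('red left end',q[q[:,0]<q[:,0].min()+4].mean(0), 'right top',q[q[:,0]>q[:,0].max()-6].min(0),len(q))
for g in(.4,.8,1.2,1.5,1.65): print(g,[np.round(proj(B,M(p,(bar(g)[0],y,bar(g)[1])))) for y in(.056,-.056)])
E
python3 gd.py
```

```text
t 8.25 tip m [-0.0585  0.      0.1232] rot [-3.1409  0.0002 -1.5044] 0.0005063024011482398 F [ 0.4 -0.2  1. ] w 0.00030019011978576256
red left end [285.1 175.4] right top [326 183] 301
0.4 [array([281., 178.]), array([323., 190.])]
0.8 [array([285., 172.]), array([327., 184.])]
1.2 [array([290., 169.]), array([331., 181.])]
1.5 [array([293., 169.]), array([334., 180.])]
1.65 [array([294., 169.]), array([335., 181.])]
```

Emit:
servo_tool --targets '[{"angular": [0, 0, 0], "xyz": [0.4, 0, 0], "claw": 0}, {"angular": [0, 0, 0], "xyz": [0.4, 0, 0], "claw": 0}, {"angular": [0, 0, 0], "xyz": [0.4, 0, 0], "claw": 0}, {"angular": [0, 0, 0], "xyz": [0.4, 0, 0], "claw": 0}, {"angular": [0, 0, 0], "xyz": [0.4, 0, 0], "claw": 0}, {"angular": [0, 0, 0], "xyz": [0.4, 0, 0], "claw": 0}, {"angular": [0, 0, 0], "xyz": [0.4, 0, 0], "claw": 0}, {"angular": [0, 0, 0], "xyz": [0.4, 0, 0], "claw": 0}]'

```text
t: 9.15
eef_pos: [0.6072, -0.0229, 0.1446]
ee_rot: [3.141, 0.0, -1.505]
force: [-0.0, 1.3, -0.4]
width: 0.0005
gripper_force: 0.4
```

Emit:
servo_tool --targets '[{"angular": [0, 0, 0], "xyz": [0.2, 0, 0], "claw": 0}, {"angular": [0, 0, 0], "xyz": [0.1, 0, 0], "claw": 0}]'

```text
t: 9.35
eef_pos: [0.6075, -0.0258, 0.1447]
ee_rot: [3.141, 0.0, -1.505]
force: [0.8, 1.1, -0.8]
width: 0.0006
gripper_force: 0.4
```

```bash
python3 gd.py
```

```text
t 9.35 tip m [-0.0235 -0.0003  0.1227] rot [ 3.1414  0.     -1.5048] 0.00010529855815488709 F [ 0.8  1.1 -0.8] w 0.000560327884886425
red left end [289.9545 178.4091] right top [332 176] 419
0.4 [array([281., 178.]), array([323., 190.])]
0.8 [array([285., 172.]), array([327., 184.])]
1.2 [array([290., 169.]), array([331., 181.])]
1.5 [array([293., 169.]), array([334., 180.])]
1.65 [array([294., 169.]), array([335., 181.])]
```

Emit:
servo_tool --targets '[{"angular": [0, 0, 0], "xyz": [0.2, 0, 0], "claw": 0}, {"angular": [0, 0, 0], "xyz": [0.1, 0, 0], "claw": 0}]'

```text
t: 9.65
eef_pos: [0.6077, -0.0285, 0.1448]
ee_rot: [-3.142, 0.0, -1.504]
force: [-0.2, -0.0, 0.6]
width: 0.0005
gripper_force: 0.4
```

Emit:
servo_tool --targets '[{"angular": [0, 0, 0], "xyz": [0.15, 0, 0], "claw": 0}, {"angular": [0, 0, 0], "xyz": [0, 0, 0], "claw": 0}]'

```text
t: 9.85
eef_pos: [0.6078, -0.0302, 0.1448]
ee_rot: [3.142, -0.0, -1.505]
force: [-0.5, 1.0, 0.2]
width: 0.0004
gripper_force: 0.2
```

Emit:
servo_tool --targets '[{"angular": [0, 0, 0], "xyz": [0.1, 0, 0], "claw": 0}, {"angular": [0, 0, 0], "xyz": [0, 0, 0], "claw": 0}]'

```text
t: 10.05
eef_pos: [0.6079, -0.0311, 0.1448]
ee_rot: [-3.142, -0.0, -1.504]
force: [0.3, 0.2, -0.5]
width: 0.0006
gripper_force: 0.3
```

Emit:
servo_tool --targets '[{"angular": [0, 0, 0], "xyz": [0.1, 0, 0], "claw": 0}, {"angular": [0, 0, 0], "xyz": [0.1, 0, 0], "claw": 0}]'

```text
t: 10.25
eef_pos: [0.608, -0.033, 0.1448]
ee_rot: [-3.142, 0.0, -1.504]
force: [-0.1, 1.0, -1.0]
width: 0.0003
gripper_force: 0.4
```

Emit:
servo_tool --targets '[{"angular": [0, 0, 0], "xyz": [0.1, 0, 0], "claw": 0}, {"angular": [0, 0, 0], "xyz": [0, 0, 0], "claw": 0}]'

```text
t: 10.45
eef_pos: [0.6081, -0.0342, 0.1448]
ee_rot: [-3.142, -0.0, -1.505]
force: [-0.1, 1.3, -0.2]
width: 0.0003
gripper_force: 0.2
```

```bash
python3 gd.py
python3 - <<'E'
from st import *
A=grab('scene');B=grab('side')
cv2.imwrite('pics/j.png',np.hstack([cv2.resize(A['color'][110:250,150:290],(400,400),interpolation=2),cv2.resize(B['color'][110:250,250:390],(400,400),interpolation=2)]))
E
```

```text
t 10.45 tip m [-0.0151 -0.0002  0.1228] rot [-3.1415 -0.0001 -1.5046] 0.00032372566467286923 F [-0.1  1.3 -0.2] w 0.000271024973385551
red left end [290.037  180.5556] right top [333 176] 439
0.4 [array([281., 178.]), array([323., 190.])]
0.8 [array([285., 172.]), array([327., 184.])]
1.2 [array([290., 169.]), array([331., 181.])]
1.5 [array([293., 169.]), array([334., 180.])]
1.65 [array([294., 169.]), array([335., 181.])]
t 10.55 tip m [-0.0152 -0.0002  0.1228] rot [-3.1415 -0.0002 -1.5045] 0.0003736431169116816 F [-0.5  0.6 -0.2] w 0.00019117485944798897
```

View pics/j.png

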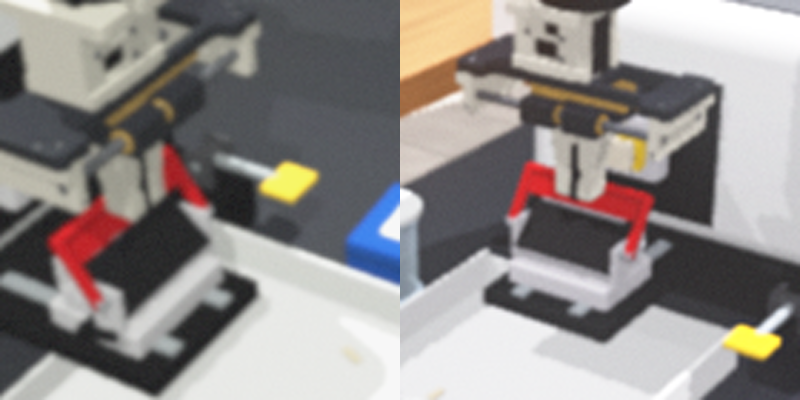

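The guard is nearly over and its bar's left corner is at (295,169) side, close to the stop position. I'll keep going in small steps.

Emit:
servo_tool --targets '[{"angular": [0, 0, 0], "xyz": [0.1, 0, 0], "claw": 0}, {"angular": [0, 0, 0], "xyz": [0, 0, 0], "claw": 0}]'

```text
t: 10.85
eef_pos: [0.6082, -0.0347, 0.1448]
ee_rot: [-3.141, 0.001, -1.505]
force: [-0.6, 2.7, -0.6]
width: 0.0004
gripper_force: 1.4
```

Emit:
servo_tool --targets '[{"angular": [0, 0, 0], "xyz": [0.1, 0, 0], "claw": 0}, {"angular": [0, 0, 0], "xyz": [0, 0, 0], "claw": 0}]'

```text
t: 11.05
eef_pos: [0.6082, -0.0349, 0.1447]
ee_rot: [-3.141, 0.002, -1.504]
force: [-1.5, 6.3, 1.0]
width: 0.0005
gripper_force: 3.5
```

Emit:
servo_tool --targets '[{"angular": [0, 0, 0], "xyz": [0.1, 0, 0], "claw": 0}, {"angular": [0, 0, 0], "xyz": [0, 0, 0], "claw": 0}]'

```text
t: 11.25
eef_pos: [0.6083, -0.0351, 0.1447]
ee_rot: [-3.141, 0.003, -1.504]
force: [-2.3, 11.8, 0.7]
width: 0.0006
gripper_force: 5.4
```

The stop is reached (11.8 N, no motion). I'll back off and go in front of the tray.

Emit:
servo_tool --targets '[{"angular": [0, 0, 0], "xyz": [-0.8, 0, 0], "claw": 0}, {"angular": [0, 0, 0], "xyz": [-2, 0, -1], "claw": 0}, {"angular": [0, 0, 0], "xyz": [-3, 0, -2], "claw": 0}, {"angular": [0, 0, 0], "xyz": [-3, 0, 0], "claw": 0}, {"angular": [0, 0, 0], "xyz": [-3, 0, 0], "claw": 0}, {"angular": [0, 0, 0], "xyz": [-3, 0, 0], "claw": 0}, {"angular": [0, 0, 0], "xyz": [-3, 0, 0], "claw": 0}, {"angular": [0, 0, 0], "xyz": [-3, 0, 0], "claw": 0}, {"angular": [0, 0, 0], "xyz": [-2.2, 0, 0], "claw": 0}, {"angular": [0, 0, 0], "xyz": [0, 0, 3], "claw": 0}, {"angular": [0, 0, 0], "xyz": [0, 0, 3], "claw": 0}, {"angular": [0, 0, 0], "xyz": [0, 0, 3], "claw": 0}, {"angular": [0, 0, 0], "xyz": [0, 0, 2], "claw": 0}, {"angular": [0, 0, 0], "xyz": [0, 0, 0], "claw": 0}]'

```text
t: 12.65
eef_pos: [0.5912, 0.1912, 0.0617]
ee_rot: [3.137, -0.003, -1.505]
force: [0.1, -0.9, -0.1]
width: 0.0003
gripper_force: 0.0
```

Run:
```python
from st import *
A=grab('scene');B=grab('side')
print(np.round(proj(B,M(p,(-.0034,.056,.1537)))),np.round(proj(B,M(p,(-.0034,-.056,.1537)))))
cv2.imwrite('pics/k.png',np.hstack([cv2.resize(A['color'][110:310,150:350],(400,400),interpolation=2),cv2.resize(B['color'][130:330,210:410],(400,400),interpolation=2)]))
```

```text
t 12.65 tip m [-0.2412 -0.0022  0.0397] rot [ 3.1366 -0.0031 -1.5048] 0.0001233561430247221 F [ 0.1 -0.9 -0.1] w 0.00028619186227960545
[294. 169.] [335. 181.]
```

View pics/k.png

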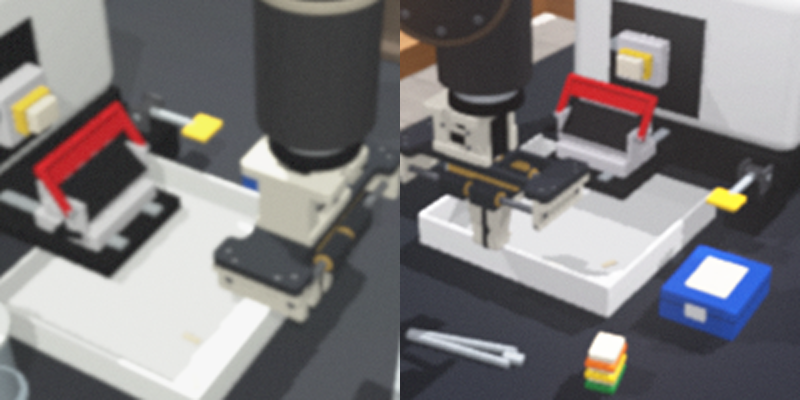

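The guard is fully over the blade (bar ends where predicted for the stop), the lever is down, and the fingers stand in front of the tray's wall. Next I lower and push the tray.

Emit:
servo_tool --targets '[{"angular": [0, 0, 0], "xyz": [0, 0, 2], "claw": 0}, {"angular": [0, 0, 0], "xyz": [0, 0, 2], "claw": 0}, {"angular": [0, 0, 0], "xyz": [0.5, 0, 0], "claw": 0}, {"angular": [0, 0, 0], "xyz": [0.5, 0, 0], "claw": 0}, {"angular": [0, 0, 0], "xyz": [0.5, 0, 0], "claw": 0}, {"angular": [0, 0, 0], "xyz": [0.5, 0, 0], "claw": 0}, {"angular": [0, 0, 0], "xyz": [0.5, 0, 0], "claw": 0}, {"angular": [0, 0, 0], "xyz": [0.5, 0, 0], "claw": 0}, {"angular": [0, 0, 0], "xyz": [0.5, 0, 0], "claw": 0}]'

```text
t: 13.65
eef_pos: [0.5959, 0.1575, 0.0253]
ee_rot: [-3.14, 0.001, -1.504]
force: [-0.0, 2.5, 1.1]
width: 0.0002
gripper_force: 0.9
```

Emit:
servo_tool --targets '[{"angular": [0, 0, 0], "xyz": [0.4, 0, 0], "claw": 0}, {"angular": [0, 0, 0], "xyz": [0.4, 0, 0], "claw": 0}, {"angular": [0, 0, 0], "xyz": [0.4, 0, 0], "claw": 0}, {"angular": [0, 0, 0], "xyz": [0.4, 0, 0], "claw": 0}]'

```text
t: 14.05
eef_pos: [0.5965, 0.1413, 0.0247]
ee_rot: [-3.141, 0.0, -1.504]
force: [0.9, 1.2, 0.7]
width: 0.0004
gripper_force: 0.9
```

Emit:
servo_tool --targets '[{"angular": [0, 0, 0], "xyz": [0.3, 0, 0], "claw": 0}, {"angular": [0, 0, 0], "xyz": [0.3, 0, 0], "claw": 0}, {"angular": [0, 0, 0], "xyz": [0.3, 0, 0], "claw": 0}]'

```text
t: 14.35
eef_pos: [0.597, 0.1324, 0.0247]
ee_rot: [-3.142, 0.0, -1.505]
force: [0.9, 1.4, 0.8]
width: 0.0008
gripper_force: 0.8
```

Emit:
servo_tool --targets '[{"angular": [0, 0, 0], "xyz": [0.3, 0, 0], "claw": 0}, {"angular": [0, 0, 0], "xyz": [0.3, 0, 0], "claw": 0}, {"angular": [0, 0, 0], "xyz": [0.3, 0, 0], "claw": 0}]'

```text
t: 14.65
eef_pos: [0.5976, 0.1234, 0.0247]
ee_rot: [3.142, -0.0, -1.504]
force: [0.6, 2.7, 0.3]
width: 0.0005
gripper_force: 0.8
```

Emit:
servo_tool --targets '[{"angular": [0, 0, 0], "xyz": [0.2, 0, 0], "claw": 0}, {"angular": [0, 0, 0], "xyz": [0.2, 0, 0], "claw": 0}, {"angular": [0, 0, 0], "xyz": [0.2, 0, 0], "claw": 0}]'

```text
t: 14.95
eef_pos: [0.598, 0.1175, 0.0247]
ee_rot: [3.141, -0.0, -1.504]
force: [0.7, 2.1, 0.1]
width: 0.0004
gripper_force: 0.8
```

Emit:
servo_tool --targets '[{"angular": [0, 0, 0], "xyz": [0.2, 0, 0], "claw": 0}, {"angular": [0, 0, 0], "xyz": [0.2, 0, 0], "claw": 0}, {"angular": [0, 0, 0], "xyz": [0.2, 0, 0], "claw": 0}]'

```text
t: 15.25
eef_pos: [0.5984, 0.1115, 0.0248]
ee_rot: [3.142, 0.0, -1.505]
force: [0.6, 2.5, 0.2]
width: 0.0006
gripper_force: 0.8
```

Emit:
servo_tool --targets '[{"angular": [0, 0, 0], "xyz": [0.2, 0, 0], "claw": 0}, {"angular": [0, 0, 0], "xyz": [0.2, 0, 0], "claw": 0}, {"angular": [0, 0, 0], "xyz": [0.2, 0, 0], "claw": 0}]'

```text
t: 15.55
eef_pos: [0.5987, 0.1068, 0.0248]
ee_rot: [-3.141, 0.002, -1.505]
force: [-5.0, 17.0, 2.8]
width: 0.0005
gripper_force: 8.4
```

Emit:
servo_tool --targets '[{"angular": [0, 0, 0], "xyz": [0.05, 0, 0], "claw": 0}, {"angular": [0, 0, 0], "xyz": [0, 0, 0], "claw": 0}]'

```text
t: 15.75
eef_pos: [0.5987, 0.1069, 0.0248]
ee_rot: [-3.141, 0.002, -1.505]
force: [-3.4, 11.0, 1.1]
width: 0.0005
gripper_force: 5.4
```

Emit:
servo_tool --targets '[{"angular": [0, 0, 0], "xyz": [-0.8, 0, 0], "claw": 0}, {"angular": [0, 0, 0], "xyz": [-1.5, 0, 0], "claw": 0}, {"angular": [0, 0, 0], "xyz": [-1.5, 0, 0], "claw": 0}, {"angular": [0, 0, 0], "xyz": [0, 0, -3], "claw": 0}, {"angular": [0, 0, 0], "xyz": [0, 0, -4], "claw": 0}, {"angular": [0, 0, 0], "xyz": [-2, 0, -4], "claw": 0}, {"angular": [0, 0, 0], "xyz": [-4, 0, -4], "claw": 0}, {"angular": [0, 0, 0], "xyz": [-4, 0, -4], "claw": 0}, {"angular": [0, 0, 0], "xyz": [-4, 0, -4], "claw": 0}, {"angular": [0, 0, 0], "xyz": [0, 0, 0], "claw": 0}]'

```text
t: 16.75
eef_pos: [0.5896, 0.2744, 0.2465]
ee_rot: [-3.134, 0.004, -1.5]
force: [-0.1, -0.3, -0.9]
width: 0.0004
gripper_force: 0.0
```

```bash
python3 look.py; python3 gd.py | sed -n '2p;$p'
python3 - <<'E'
from st import *
# tray front corner check: bright/dark edge along x_m at z=.042, y=-.09,.1 in side view; bystander shift by differencing
for n,d0 in(('scene',a),('side',b)):
    d=grab(n);g=cv2.cvtColor(d['color'],cv2.COLOR_BGR2GRAY)
    for y in(-.1,-.06,.08,.11):
        xs=np.arange(-.24,-.11,.002);v=[g[tuple(np.round(proj(d,M(p,(x,y,.042)))).astype(int)[::-1])] for x in xs]
        k=np.argmax(np.diff(np.array(v,float)));print(n,y,xs[k],v[k],v[k+1])
    D=cv2.absdiff(d['color'],d0['color']).max(2)
    for nm,X in(('jar',(-.025,.195,.05)),('box',(-.1,-.205,.036)),('cass',(-.292,-.167,.02)),('forc',(-.33,-.03,0))):
        u=np.round(proj(d,M(p,X))).astype(int);print(n,nm,u,D[u[1]-14:u[1]+14,u[0]-14:u[0]+14].mean())
E
```

```text
t 16.75 tip m [-0.3243  0.0017  0.2245] rot [-3.1336  0.0039 -1.5004] 0.004504413006340968 F [-0.1 -0.3 -0.9] w 0.000401321704677707
[251.     173.5591] 186 [373.3677 229.7355] 155
pad [-0.02   -0.1664  0.0674] 0.002535770593787219
red left end [290.0357 180.7143] right top [333 176] 594
1.65 [array([294., 169.]), array([335., 181.])]
t 16.95 tip m [-0.3188 -0.0012  0.2176] rot [ 3.1397 -0.001  -1.5042] 0.0006546848760045076 F [-1.   0.2 -0.6] w 0.0006623139322362703
scene -0.1 -0.16199999999999992 128 171
scene -0.06 -0.16999999999999993 95 154
scene 0.08 -0.16999999999999993 69 110
scene 0.11 -0.16799999999999993 104 163
scene jar [138 290] 1.2232142857142858
scene box [292 186] 3.9056122448979593
scene cass [366 231] 1.6811224489795917
scene forc [354 290] 2.0
side -0.1 -0.19399999999999995 75 156
side -0.06 -0.19399999999999995 72 145
side 0.08 -0.19199999999999995 90 175
side 0.11 -0.16999999999999993 74 144
side jar [244 197] 12.706632653061224
side box [372 264] 3.832908163265306
side cass [308 311] 6.086734693877551
side forc [241 304] 5.781887755102041
```

```bash
python3 -c "
from station import order
print(order.job_done())"
```

```text
the job is handed in; nothing more can be done
None
```

The job is handed in (verdict not shown): brake lever pressed to its stop first, then the guard swung over the blade to its stop, then the tray pushed until it stopped at 17 N. No bystander appears to have moved, though a shadow or the moved tray may explain a brightness change near the jar in the side view.

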